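Find the burr tins that are full

TASK

Four look-alike closed tins stand on the rubber mat: at least one holds a heavy set of spare steel grinder burrs and at least one is empty, and only their weight tells which. Lift them to feel it; stand every full tin upright inside the wooden tray, flat on its floor and side by side, and set each empty one back upright on the mat where it stood. Set the tins down without dropping or tipping them, and leave the cup, the clear tube and the milk jug alone.

Things in the scene. Friction and masses are not known exactly. Their poses are not given: they have to be found in the camera images.
- tin_a_mid (a point): one of four identical closed cylindrical tins (black, aluminium lid screwed shut, thin brass stripe near the foot), 60 mm diameter, 62 mm tall, standing upright on the rubber mat; this point is its centre, 31 mm above its underside; z along its axis. Steel burrs or nothing but a light spacer inside, loose: an empty tin weighs about 0.1 kg in all, a full one 0.35 to 0.55 kg. The letter says nothing about the contents
- tin_b_mid (a point): one of four identical closed cylindrical tins (black, aluminium lid screwed shut, thin brass stripe near the foot), 60 mm diameter, 62 mm tall, standing upright on the rubber mat; this point is its centre, 31 mm above its underside; z along its axis. Steel burrs or nothing but a light spacer inside, loose: an empty tin weighs about 0.1 kg in all, a full one 0.35 to 0.55 kg. The letter says nothing about the contents
- tin_c_mid (a point): one of four identical closed cylindrical tins (black, aluminium lid screwed shut, thin brass stripe near the foot), 60 mm diameter, 62 mm tall, standing upright on the rubber mat; this point is its centre, 31 mm above its underside; z along its axis. Steel burrs or nothing but a light spacer inside, loose: an empty tin weighs about 0.1 kg in all, a full one 0.35 to 0.55 kg. The letter says nothing about the contents
- tin_d_mid (a point): one of four identical closed cylindrical tins (black, aluminium lid screwed shut, thin brass stripe near the foot), 60 mm diameter, 62 mm tall, standing upright on the rubber mat; this point is its centre, 31 mm above its underside; z along its axis. Steel burrs or nothing but a light spacer inside, loose: an empty tin weighs about 0.1 kg in all, a full one 0.35 to 0.55 kg. The letter says nothing about the contents
- tray: shallow wooden tray fixed to the counter, 300 mm along its own x, 140 mm along its own y, 12 mm tall with walls and floor 5 mm thick (floor 5 mm above the counter, inside 290 by 130 mm: room for three tins in a row along x, 88 mm apart); origin at the centre of its underside, z up
- mat: flat grey rubber bar mat fixed to the counter, on which the tins start; 340 by 380 mm, 4 mm thick; origin at the centre of its underside, z up
- cup: white ceramic espresso cup, 64 mm across, 60 mm tall; a bystander; origin at the centre of its underside, z up
- tube: clear acrylic dosing tube standing upright, 58 mm across, 70 mm tall; a bystander; origin at the centre of its underside, z up
- jug: small steel milk jug with a handle, 72 mm across, 75 mm tall; a bystander; origin at the centre of its underside, z up
There are look-alikes about, which are no part of the job. Leave any orange look-alike of the part that bears tin_c_mid alone.

How it is judged:
At the end, for the whole second after the job is handed in: Full tins (resting weight over 2.5 N) stand upright on the tray floor, centre within 125 mm (x) and 45 mm (y) of its middle; empty ones stand upright on the mat within 60 mm of where they started; tilt under 0.06 rad, all at rest (((x of tin_a_mid in the frame of tray between -0.125 and 0.125 m and y of tin_a_mid in the frame of tray between -0.045 and 0.045 m and z of tin_a_mid in the frame of tray between 0.03 and 0.042 m and contact force between tin_a and tray above 2.5 N) or (distance of tin_a_mid from where it was at the start of the episode below 0.06 m and height (world z) of tin_a_mid between 0.031 and 0.039 m and contact force between tin_a and mat between 0.2 and 2.5 N)) and angle between each of tin_a_mid, tin_b_mid, tin_c_mid, tin_d_mid's own z axis and vertical below 0.06 rad and linear speed of each of tin_a, tin_b, tin_c, tin_d below 0.03 m/s and ((x of tin_b_mid in the frame of tray between -0.125 and 0.125 m and y of tin_b_mid in the frame of tray between -0.045 and 0.045 m and z of tin_b_mid in the frame of tray between 0.03 and 0.042 m and contact force between tin_b and tray above 2.5 N) or (distance of tin_b_mid from where it was at the start of the episode below 0.06 m and height (world z) of tin_b_mid between 0.031 and 0.039 m and contact force between tin_b and mat between 0.2 and 2.5 N)) and ((x of tin_c_mid in the frame of tray between -0.125 and 0.125 m and y of tin_c_mid in the frame of tray between -0.045 and 0.045 m and z of tin_c_mid in the frame of tray between 0.03 and 0.042 m and contact force between tin_c and tray above 2.5 N) or (distance of tin_c_mid from where it was at the start of the episode below 0.06 m and height (world z) of tin_c_mid between 0.031 and 0.039 m and contact force between tin_c and mat between 0.2 and 2.5 N)) and ((x of tin_d_mid in the frame of tray between -0.125 and 0.125 m and y of tin_d_mid in the frame of tray between -0.045 and 0.045 m and z of tin_d_mid in the frame of tray between 0.03 and 0.042 m and contact force between tin_d and tray above 2.5 N) or (distance of tin_d_mid from where it was at the start of the episode below 0.06 m and height (world z) of tin_d_mid between 0.031 and 0.039 m and contact force between tin_d and mat between 0.2 and 2.5 N))); the robot touches nothing.
It fails at once if the cup is moved more than 25 mm or tipped (distance of cup from where it was at the start of the episode above 0.025 m or angle between cup's own z axis and vertical above 0.4 rad).
It fails at once if the tube is moved more than 25 mm or tipped (distance of tube from where it was at the start of the episode above 0.025 m or angle between tube's own z axis and vertical above 0.4 rad).
It fails at once if the jug is moved more than 25 mm or tipped (distance of jug from where it was at the start of the episode above 0.025 m or angle between jug's own z axis and vertical above 0.4 rad).
It fails at once if a tin is tipped over (leans more than 0.6 rad) (angle between any of tin_a_mid, tin_b_mid, tin_c_mid, tin_d_mid's own z axis and vertical above 0.6 rad).
It fails at once if a tin is dropped or thrown (moves faster than 0.6 m/s while not in the fingers: a fall of about 2 cm) ((linear speed of tin_a above 0.6 m/s and contact force between the fingers and tin_a below 0.05 N) or (linear speed of tin_b above 0.6 m/s and contact force between the fingers and tin_b below 0.05 N) or (linear speed of tin_c above 0.6 m/s and contact force between the fingers and tin_c below 0.05 N) or (linear speed of tin_d above 0.6 m/s and contact force between the fingers and tin_d below 0.05 N)).
It also fails if it takes over 64 s, if anything falls off the work surface, if the arm or the gripper's body presses on something with over 40 N, if the wrist force passes 120 N, or if a joint passes its speed limit or range.

ROBOT

A 7-joint arm with a two-finger parallel gripper is mounted at the origin on the work surface. World frame = base frame: x ahead of the robot, y to its left, z up, the work surface at z = 0. Lengths are in m, angles in rad, forces in N, time in s.
With the tool pointing down it reaches from about 0.4 to 0.875 m from the base axis. Payload 19.3 kg.
Tool frame: the origin (TCP) lies on the centre line of the jaws, within the pads' length; the fingertips stand 8 mm ahead of it and the grasp point (between the pads) lies 11 mm behind it (bot.tip_extent is the distance from the TCP to the fingertips, in m); x points along the fingers, y is the direction in which the jaws open and shut, and the axes are right-handed (so a half turn about x gives the same grasp; the last joint's range is limited). The gripper opens to 85 mm and grips with 20 to 120 N. Pads are 22 mm wide; open, the fingers measure 114 mm over their backs; the gripper's body (76 mm by 85 mm) begins 54 mm behind the grasp point. The pads swing forward as they close: fully open they stand 13 mm farther back than shut.
Start: joints at [-1.278, 0.521, -0.036, 1.599, 0.021, 1.021, -0.113], TCP at [0.222, 0.584, 0.199] pointing down, gripper open.
Joint ranges: [-2.91, 2.91], [-0.3, 2.13], [-1.5, 1.42], [0.17, 2.43], [-1.26, 4.41], [0.16, 1.93], [-2.52, 2.52]. Speed limits (rad/s): [1.89, 1.89, 2.39, 2.39, 3.01, 3.01, 3.01].

INTERFACE

Orientations are given as [roll, pitch, yaw] about the fixed x, y, z axes, in that order (R = Rz(yaw) Ry(pitch) Rx(roll)).
In Python, from workcell import sensors, imaging, order, bot gives the robot as it stands.
- The arm moves only by the tool arm_command, never from a script. Its argument "commands" is a list of rows, each an object of numbers: "dx", "dy", "dz": the shift along the tool's x, y, z in cm; "twist": the turn about the tool's x in rad. A call has 1 to 12 rows; each row is the pose to reach, as a shift and turn from the pose measured when the call began, along the tool's axes at that moment; what a row does not reach only later rows make up. A row lasts 1/12 s, in which the tool goes at most 41.7 mm and 7.16 degrees, less where a joint would pass 70% of its speed; a pose out of reach is approached as far as the arm can. A call with a gripper value outside its range is refused whole. "grip" is the closure, from -1 (fully open) to 1 (shut), set as the call begins (left out, the last holds). The fingers move at their own pace and stop on an object; "squeeze" is the grip in N (left out, the last holds). Time passes only in rows, so rows that repeat a pose let the fingers close. It gives the time, the measured TCP pose, the force and the opening at its end, in the units of the state.
- sensors.observe(): the state, without advancing time (a new reading comes with each control period).
- imaging.grab_frame(name): name is "side" or "top" or "wrist"; returns the picture (384x512x3 uint8, red, green, blue); there is no depth.
- imaging.camera_info(name): a dict with "fx", "fy", "cx", "cy" (pixels), "origin" and "attitude" of the camera in the world. Camera axes: x right, y down, z forward; pixel columns grow to the right and rows downward; lengths in m; the calibration is good to about 2 mm. A picture is of the moment at which its call begins: read the wrist's pose just before it. camera_info takes no time and is no camera call; for the wrist camera it gives the pose at the moment of the call.
- order.job_done(): hands the job in, once; it reports no verdict.
The state is a dict: "clock": time; "qpos": joint angles; "qd": joint speeds; "joint_efforts": joint torques, N m; "position": TCP position; "tool_rot": TCP orientation; "force": force on the tool from outside, world axes, zero at the start; "moment": the same for the moment, N m; "grip_width": finger opening in m.
Only numpy, scipy, OpenCV 4.12 (cv2) and the standard library are available. Lean on these libraries where they do the work, as an engineer would, in place of code of your own. Each camera call takes 0.05 s, during which the arm holds its last target.

## Working session

There is one attempt and no reset: what is moved stays moved. The work goes in short steps, Python scripts to look and compute and a tool call to move; the robot and the scene stay as the last step left them, time stands still between calls to the robot, and variables do not carry over. Pictures are saved under pics/ and viewed, and the job is handed in when it is done.

Besides the shell and the picture viewer there is one more tool, called as a command line: name --argument value ..., lists and objects as JSON in quotes. arm_command: Moves the arm, as the interface text tells. Its arguments: {"type":"object","properties":{"commands":{"type":"array"},"grip":{"type":"number"},"squeeze":{"type":"number"}},"required":["commands"]}

```bash
ls; mkdir -p pics; python3 - <<'E'
from workcell import sensors, imaging, order, bot
import cv2
print(sensors.observe())
for n in ("top","side","wrist"):
    print(n, imaging.camera_info(n))
    cv2.imwrite(f"pics/{n}0.png", imaging.grab_frame(n)[:,:,::-1])
print(bot.tip_extent)
E
```

```text
pics
{'clock': 0.0, 'qpos': array([-1.27818088,  0.52203079, -0.03633449,  1.59998797,  0.02119995,
        1.02109499, -0.11281091]), 'qd': array([-0.00195535,  0.00102918,  0.00013095,  0.00017026, -0.00126181,
       -0.00149365,  0.00012854]), 'joint_efforts': array([-7.78228932e-04, -9.27104473e+01,  1.97934307e+00, -3.69928336e+01,
        1.77285634e-02,  8.33258528e-03,  3.73553007e-05]), 'position': array([0.22171985, 0.58395895, 0.19892239]), 'tool_rot': array([-1.502944  ,  1.5696602 , -1.86577458]), 'force': array([-0.12688167,  0.3367422 , -0.15516604]), 'moment': array([ 0.01800551,  0.00877126, -0.03122762]), 'grip_width': 0.08520166432498671}
top {'fx': 472.70762269309466, 'fy': 472.70762269309466, 'cx': 250.06460275942678, 'cy': 194.3402191422203, 'origin': array([3.81825161e-01, 5.29186697e-04, 1.08170376e+00]), 'attitude': array([-2.97568363,  0.01197462, -1.54874644])}
side {'fx': 441.1515471865352, 'fy': 441.1515471865352, 'cx': 257.959002165676, 'cy': 184.81617852334685, 'origin': array([ 0.2142557 , -0.56798536,  0.77567676]), 'attitude': array([-2.40257177, -0.01534137, -0.51479767])}
wrist {'fx': 315.14821421162094, 'fy': 315.14821421162094, 'cx': 256.115170239921, 'cy': 193.81467682990117, 'origin': array([0.15619983, 0.61006594, 0.37325064]), 'attitude': array([2.86165001e+00, 6.29228871e-04, 1.20686190e+00])}
0.008
```

View pics/top0.png

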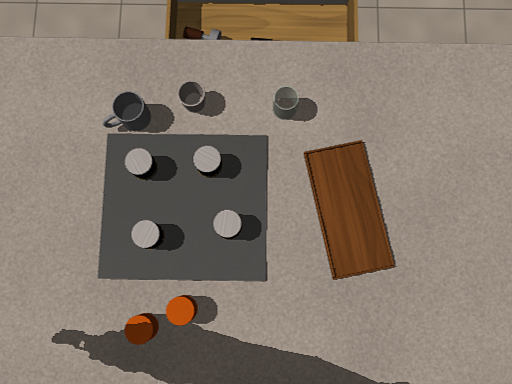

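View pics/side0.png

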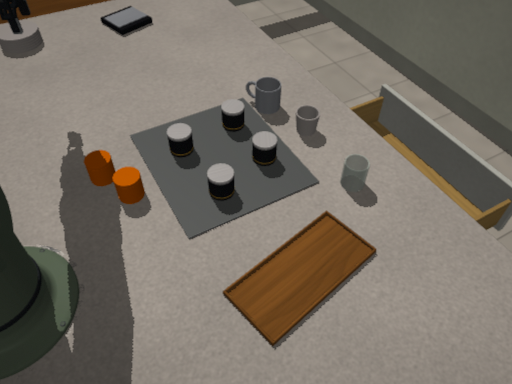

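View pics/wrist0.png

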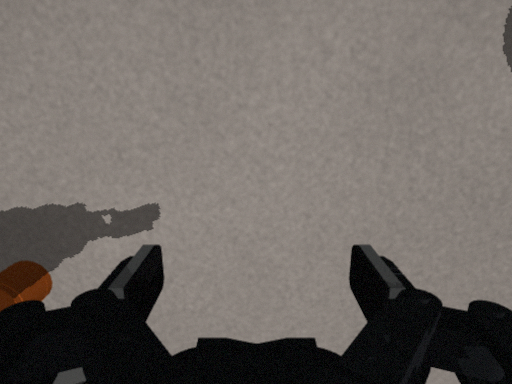

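The top view shows four grey-lidded tins on the mat at (138,161), (207,158), (145,234) and (227,223). The two orange look-alikes are at (139,329) and (180,310), off the mat, so I leave those alone. The jug is at (128,110), the cup at (192,95), the tube at (285,102) and the tray around (350,210).

```bash
cat > h.py <<'E'
import numpy as np, cv2
from scipy.spatial.transform import Rotation as R
from workcell import sensors, imaging, order, bot
def ray(ci,u,v,z):
    Rm=R.from_euler('xyz',ci['attitude']).as_matrix()
    d=Rm@np.array([(u-ci['cx'])/ci['fx'],(v-ci['cy'])/ci['fy'],1.]); o=ci['origin']
    return o+d*(z-o[2])/d[2]
def proj(ci,p):
    Rm=R.from_euler('xyz',ci['attitude']).as_matrix()
    c=Rm.T@(np.array(p)-ci['origin']); return np.array([ci['fx']*c[0]/c[2]+ci['cx'],ci['fy']*c[1]/c[2]+ci['cy']])
def blobs(m,lo,hi):
    n,l,s,c=cv2.connectedComponentsWithStats(m.astype(np.uint8),connectivity=4)
    return [(c[i],s[i]) for i in range(1,n) if lo<s[i,4]<hi]
E
python3 - <<'E'
from h import *
np.set_printoptions(precision=4,suppress=True)
for n,roi in (("top",(100,135,268,280)),("side",(130,95,320,230))):
    im=cv2.imread(f"pics/{n}0.png"); ci=imaging.camera_info(n)
    g=im.min(2).astype(int); m=np.zeros(g.shape,bool); x0,y0,x1,y1=roi
    m[y0:y1,x0:x1]=g[y0:y1,x0:x1]>(125 if n=="top" else 110)
    for c,s in blobs(m,120,1500):
        print(n,c,s,ray(ci,*c,0.066))
im=cv2.imread("pics/top0.png"); ci=imaging.camera_info("top")
hsv=cv2.cvtColor(im,cv2.COLOR_BGR2HSV)
m=((hsv[...,0]<20)&(hsv[...,1]>90)).astype(np.uint8); m[:130]=0; m[:, :295]=0
cs,_=cv2.findContours(m,0,2); c=max(cs,key=cv2.contourArea)
r=cv2.minAreaRect(c); b=cv2.boxPoints(r); print(r)
P=np.array([ray(ci,*p,0.012) for p in b]); print(P,P.mean(0)); 
d=[P[(i+1)%4]-P[i] for i in range(4)]; print([ (np.linalg.norm(x),np.degrees(np.arctan2(x[1],x[0]))) for x in d])
for nm,u,v in (("cup",192,95),("tube",285,102),("jug",128,108),("or1",139,329),("or2",180,310)): print(nm,ray(ci,u,v,0.06))
s=sensors.observe(); print(R.from_euler('xyz',s['tool_rot']).as_matrix())
big=cv2.resize(im[130:285,95:300],None,fx=3.5,fy=3.5); cv2.imwrite("pics/crop.png",big)
E
```

```text
top [101.7825 166.7468] [100 135   7  87 308] [0.6068 0.3453 0.066 ]
top [206.4111 158.4648] [193 146  27  26 540] [0.63   0.1146 0.066 ]
top [137.8717 160.8662] [125 148  27  26 538] [0.6217 0.2662 0.066 ]
top [226.8426 223.0796] [213 210  28  27 578] [0.4877 0.0652 0.066 ]
top [144.8455 233.455 ] [132 220  27  28 589] [0.4616 0.2412 0.066 ]
side [178.5597 130.5157] [166 123  26  16 318] [0.4604 0.2388 0.066 ]
side [264.3193 139.0392] [252 131  25  17 332] [0.6289 0.1119 0.066 ]
side [220.0167 172.4333] [207 163  27  20 420] [0.4864 0.0628 0.066 ]
((348.58642578125, 209.01318359375), (132.34503173828125, 63.00753402709961), 76.86598205566406)
[[ 0.6636 -0.1033  0.012 ]
 [ 0.7007 -0.2463  0.012 ]
 [ 0.4045 -0.3078  0.012 ]
 [ 0.37   -0.1711  0.012 ]] [ 0.5347 -0.2071  0.012 ]
[(np.float64(0.14766986715394323), np.float64(-75.43998530038539)), (np.float64(0.30258205699525653), np.float64(-168.25863430066897)), (np.float64(0.14098435916547958), np.float64(104.1442515727553)), (np.float64(0.30130428950514476), np.float64(13.00237875736781))]
cup [0.7791 0.1537 0.06  ]
tube [ 0.7661 -0.0579  0.06  ]
jug [0.7456 0.2977 0.06  ]
or1 [0.2616 0.2432 0.06  ]
or2 [0.3024 0.1588 0.06  ]
[[-0.0002  0.3549  0.9349]
 [-0.0008  0.9349 -0.3549]
 [-1.     -0.0008  0.0001]]
```

View pics/crop.png

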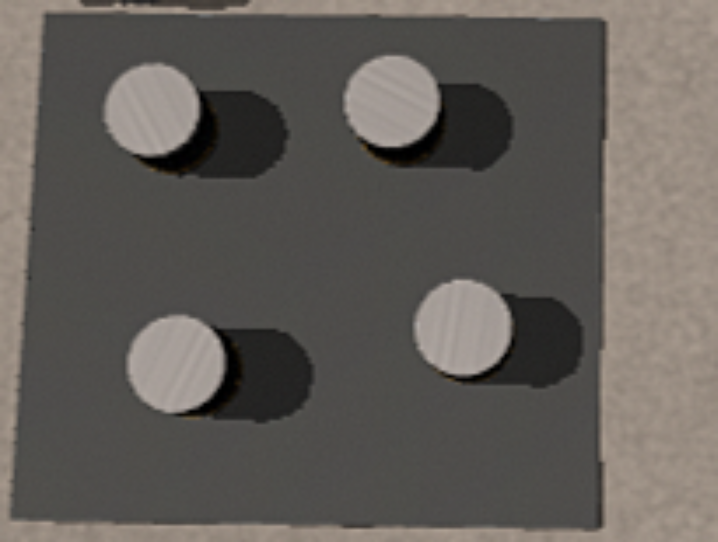

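```bash
cat > go.py <<'E'
import sys; from h import *
def go(x,y,z,jaw=-78):
    s=sensors.observe(); M=R.from_euler('xyz',s['tool_rot']).as_matrix()
    d=M.T@(np.array([x,y,z])-s['position'])*100
    a=np.radians(jaw); ty=np.array([np.cos(a),np.sin(a),0]); tx=np.array([0,0,-1.]); W=np.c_[tx,ty,np.cross(tx,ty)]
    rv=R.from_matrix(M.T@W).as_rotvec()
    print("t",s['clock'],"pos",s['position'].round(4),"d cm",d.round(2),"rot",rv.round(3),"F",s['force'].round(2),"w",s['grip_width'].round(4),"q7",s['qpos'][6].round(2))
go(*map(float,sys.argv[1:]))
E
python3 go.py .461 .240 .14
```

```text
Traceback (most recent call last):
  File "go.py", line 8, in <module>
    go(*map(float,sys.argv[1:]))
    ~~^^^^^^^^^^^^^^^^^^^^^^^^^^
  File "go.py", line 7, in go
    print("t",s['clock'],"pos",s['position'].round(4),"d cm",d.round(2),"rot",rv.round(3),"F",s['force'].round(2),"w",s['grip_width'].round(4),"q7",s['qpos'][6].round(2))
                                                                                                                      ^^^^^^^^^^^^^^^^^^^^^
AttributeError: 'float' object has no attribute 'round'
```

```bash
sed -i "s/s\['grip_width'\].round(4)/round(s['grip_width'],4)/" go.py
python3 go.py .461 .240 .14
```

```text
t 0.15 pos [0.2217 0.5841 0.1991] d cm [  5.93 -23.67  34.58] rot [2.569e+00 1.000e-03 0.000e+00] F [-0.7  -1.05  0.14] w 0.0855 q7 -0.11
```

arm_command --commands '[{"dx":5.9,"dy":-23.7,"dz":34.6,"twist":1.4},{"dx":5.9,"dy":-23.7,"dz":34.6,"twist":1.4},{"dx":5.9,"dy":-23.7,"dz":34.6,"twist":1.4},{"dx":5.9,"dy":-23.7,"dz":34.6,"twist":1.4},{"dx":5.9,"dy":-23.7,"dz":34.6,"twist":1.4},{"dx":5.9,"dy":-23.7,"dz":34.6,"twist":1.4},{"dx":5.9,"dy":-23.7,"dz":34.6,"twist":1.4},{"dx":5.9,"dy":-23.7,"dz":34.6,"twist":1.4},{"dx":5.9,"dy":-23.7,"dz":34.6,"twist":1.4},{"dx":5.9,"dy":-23.7,"dz":34.6,"twist":1.4},{"dx":5.9,"dy":-23.7,"dz":34.6,"twist":1.4},{"dx":5.9,"dy":-23.7,"dz":34.6,"twist":1.4}]' --grip -1

```text
clock: 1.15
position: [0.4625, 0.2364, 0.1399]
tool_rot: [0.118, 1.569, -1.657]
force: [-0.2, 0.4, 0.2]
grip_width: 0.0851
```

```bash
python3 go.py .461 .240 .14
```

```text
t 1.15 pos [0.4625 0.2364 0.1399] d cm [-0.01 -0.22 -0.32] rot [ 1.157  0.002 -0.002] F [-0.19  0.35  0.22] w 0.0851 q7 -0.57
```

arm_command --commands '[{"dx":0,"dy":-0.2,"dz":-0.3,"twist":1.157},{"dx":0,"dy":-0.2,"dz":-0.3,"twist":1.157},{"dx":0,"dy":-0.2,"dz":-0.3,"twist":1.157},{"dx":0,"dy":-0.2,"dz":-0.3,"twist":1.157},{"dx":0,"dy":-0.2,"dz":-0.3,"twist":1.157},{"dx":0,"dy":-0.2,"dz":-0.3,"twist":1.157},{"dx":0,"dy":-0.2,"dz":-0.3,"twist":1.157},{"dx":0,"dy":-0.2,"dz":-0.3,"twist":1.157},{"dx":0,"dy":-0.2,"dz":-0.3,"twist":1.157},{"dx":0,"dy":-0.2,"dz":-0.3,"twist":1.157},{"dx":0,"dy":-0.2,"dz":-0.3,"twist":1.157}]'

```text
clock: 2.07
position: [0.4606, 0.2407, 0.1397]
tool_rot: [1.099, 1.568, -1.832]
force: [-0.1, -0.1, -0.7]
grip_width: 0.0854
```

```bash
python3 go.py .461 .240 .025; python3 - <<'E'
from h import *
for n in ("wrist","top"): cv2.imwrite(f"pics/{n}1.png", imaging.grab_frame(n)[:,:,::-1])
E
```

```text
t 2.0667 pos [0.4606 0.2407 0.1397] d cm [11.47  0.05 -0.04] rot [ 0.001  0.001 -0.002] F [-0.11 -0.06 -0.68] w 0.0854 q7 -1.52
```

View pics/wrist1.png

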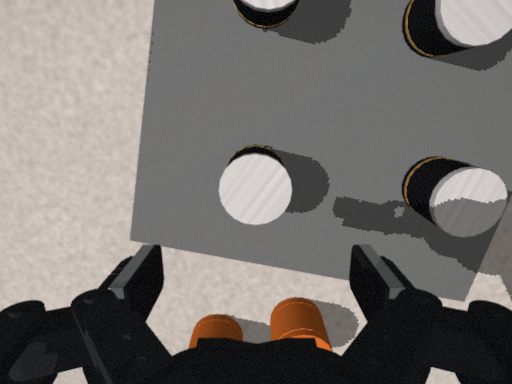

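View pics/top1.png

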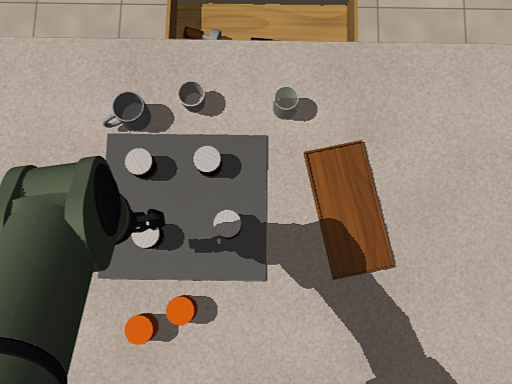

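```bash
python3 - <<'E'
from h import *
im=cv2.imread("pics/wrist1.png"); ci=imaging.camera_info("wrist")
g=im.min(2); m=np.zeros(g.shape,bool); m[140:240,200:310]=g[140:240,200:310]>150
for c,s in blobs(m,800,9000): print(c,s,ray(ci,*c,.066))
E
```

```text
[254.82261641 189.11135748] [ 218  154   74   71 4059] [0.46321985 0.24304058 0.066     ]
```

arm_command --commands '[{"dx":4,"dy":0,"dz":-0.1},{"dx":8,"dy":0,"dz":-0.1},{"dx":10,"dy":0,"dz":-0.1},{"dx":11.4,"dy":0,"dz":-0.1},{"dx":11.4,"dy":0,"dz":-0.1},{"dx":11.4,"dy":0,"dz":-0.1}]'

```text
validation failed for argument at $.co...
```

arm_command --commands '[{"dx":0},{"dx":0},{"dx":0},{"dx":0},{"dx":0},{"dx":0},{"dx":0},{"dx":0}]' --grip 1 --squeeze 40

```text
validation failed for argument at $.co...
```

```bash
python3 go.py .461 .240 .12
```

```text
t 2.1667 pos [0.4607 0.2404 0.1398] d cm [ 1.98  0.04 -0.02] rot [ 0.004  0.001 -0.002] F [ 0.15 -0.03 -0.  ] w 0.0858 q7 -1.51
```

All four keys seem to be needed in each row.

arm_command --commands '[{"dx":4,"dy":0,"dz":-0.1,"twist":0},{"dx":8,"dy":0,"dz":-0.1,"twist":0},{"dx":10,"dy":0,"dz":-0.1,"twist":0},{"dx":11.4,"dy":0,"dz":-0.1,"twist":0},{"dx":11.4,"dy":0,"dz":-0.1,"twist":0},{"dx":11.4,"dy":0,"dz":-0.1,"twist":0}]'

```text
clock: 2.67
position: [0.4616, 0.2402, 0.0258]
tool_rot: [0.871, 1.568, -2.056]
force: [0.7, -0.4, 0.7]
grip_width: 0.0852
```

arm_command --commands '[{"dx":0,"dy":0,"dz":0,"twist":0},{"dx":0,"dy":0,"dz":0,"twist":0},{"dx":0,"dy":0,"dz":0,"twist":0},{"dx":0,"dy":0,"dz":0,"twist":0},{"dx":0,"dy":0,"dz":0,"twist":0},{"dx":0,"dy":0,"dz":0,"twist":0},{"dx":0,"dy":0,"dz":0,"twist":0},{"dx":0,"dy":0,"dz":0,"twist":0}]' --grip 1 --squeeze 40

```text
clock: 3.33
position: [0.4621, 0.2408, 0.0273]
tool_rot: [1.446, 1.57, -1.48]
force: [-4.2, -0.5, 17.9]
grip_width: 0.0573
```

```bash
python3 go.py .461 .240 .12
```

```text
t 3.3333 pos [0.4621 0.2408 0.0273] d cm [-9.27  0.06  0.13] rot [ 0.006  0.    -0.001] F [-4.17 -0.45 17.88] w 0.0573 q7 -1.38
```

arm_command --commands '[{"dx":-1,"dy":0,"dz":0,"twist":0},{"dx":-2.5,"dy":0,"dz":0,"twist":0},{"dx":-4,"dy":0,"dz":0,"twist":0},{"dx":-5,"dy":0,"dz":0,"twist":0},{"dx":-5,"dy":0,"dz":0,"twist":0},{"dx":-5,"dy":0,"dz":0,"twist":0},{"dx":-5,"dy":0,"dz":0,"twist":0},{"dx":-5,"dy":0,"dz":0,"twist":0}]'

```text
clock: 4.0
position: [0.4618, 0.2407, 0.0768]
tool_rot: [0.886, 1.569, -2.04]
force: [0.4, -1.0, -1.3]
grip_width: 0.057
```

```bash
python3 go.py .461 .240 .12; python3 - <<'E'
from h import *
for n in ("wrist","side"): cv2.imwrite(f"pics/{n}2.png", imaging.grab_frame(n)[:,:,::-1]); print(sensors.observe()['force'])
E
```

```text
t 4.0 pos [0.4618 0.2407 0.0768] d cm [-4.32  0.06  0.09] rot [ 0.007  0.001 -0.001] F [ 0.37 -1.04 -1.27] w 0.057 q7 -1.44
[-0.12123258  0.0861845  -0.93257479]
[-0.09203618  0.17209389  0.2285559 ]
```

View pics/side2.png

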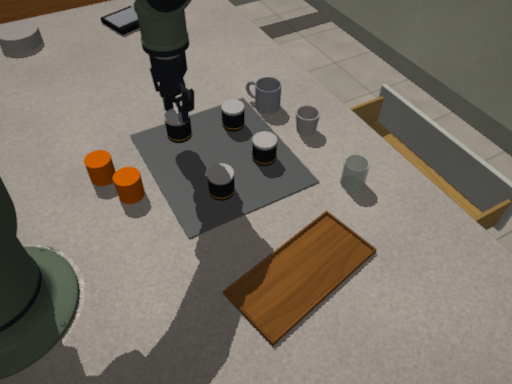

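View pics/wrist2.png

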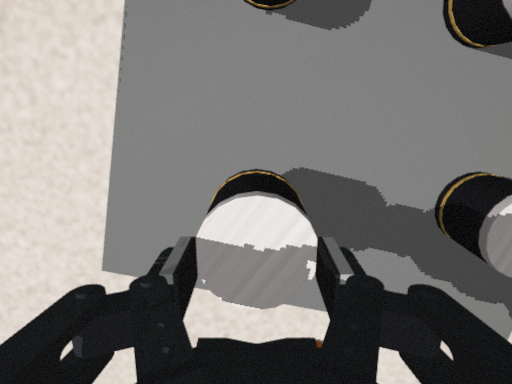

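```bash
python3 - <<'E'
from h import *
ci=imaging.camera_info("side"); cw=imaging.camera_info("wrist")
for z in (.066,.09,.10,.116): print(z,proj(ci,(.462,.2415,z)),[proj(cw,(.462+a*.978,.2415+a*.208,z)).round() for a in (-.03,.03)],[proj(cw,(.462+a*.208,.2415-a*.978,z)).round() for a in (-.03,.03)])
im=cv2.imread("pics/side2.png"); cv2.imwrite("pics/c2.png",cv2.resize(im[60:220,110:300],None,fx=4,fy=3.7)[:600])
for i in range(4): print(imaging.grab_frame("top").mean()>0, sensors.observe()['force'].round(2))
E
```

```text
0.066 [178.73869586 129.68591571] [array([256., 263.]), array([257., 172.])] [array([209., 219.]), array([305., 220.])]
0.09 [177.56788037 122.04653721] [array([257., 283.]), array([257., 182.])] [array([202., 234.]), array([311., 235.])]
0.1 [177.0684106  118.78757914] [array([257., 293.]), array([257., 187.])] [array([199., 242.]), array([314., 243.])]
0.116 [176.25452482 113.47710832] [array([257., 311.]), array([257., 196.])] [array([193., 256.]), array([321., 257.])]
True [ 0.35 -0.09 -0.81]
True [-0.29  0.85 -1.21]
True [-0.52  0.25 -1.74]
True [ 0.02 -0.42 -0.66]
```

View pics/c2.png

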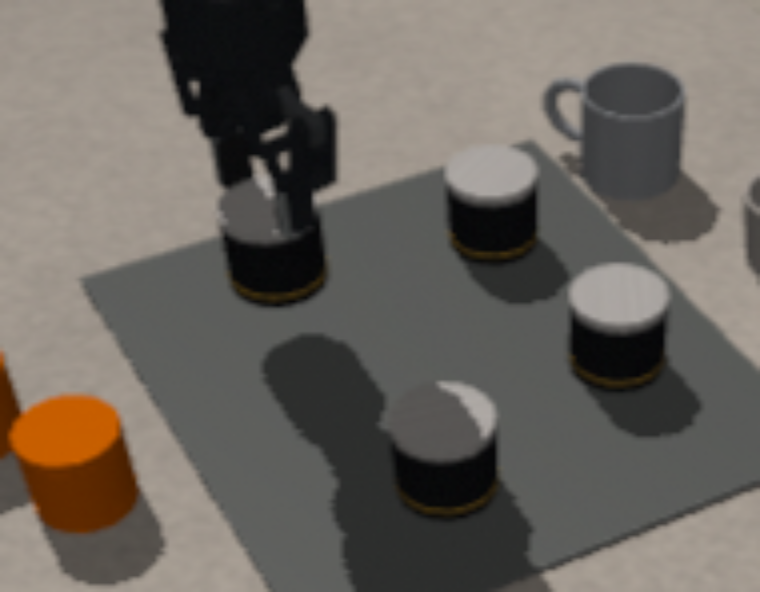

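T1 is off the mat, since its shadow has separated, and the extra force is about -0.9 N, so it's empty. I'll lower it back.

arm_command --commands '[{"dx":1.5,"dy":0,"dz":0,"twist":0},{"dx":3,"dy":0,"dz":0,"twist":0},{"dx":4.2,"dy":0,"dz":0,"twist":0},{"dx":4.6,"dy":0,"dz":0,"twist":0},{"dx":4.9,"dy":0,"dz":0,"twist":0},{"dx":4.9,"dy":0,"dz":0,"twist":0},{"dx":4.9,"dy":0,"dz":0,"twist":0}]'

```text
clock: 4.88
position: [0.4623, 0.2406, 0.0284]
tool_rot: [1.512, 1.57, -1.414]
force: [-0.1, -1.1, -0.7]
grip_width: 0.0569
```

arm_command --commands '[{"dx":0.1,"dy":0,"dz":0,"twist":0},{"dx":0.15,"dy":0,"dz":0,"twist":0},{"dx":0.15,"dy":0,"dz":0,"twist":0}]'

```text
clock: 5.13
position: [0.4628, 0.2408, 0.0276]
tool_rot: [2.669, 1.57, -0.257]
force: [-1.3, 0.2, 8.9]
grip_width: 0.0571
```

Contact (8.9 N). I'll open the gripper.

arm_command --commands '[{"dx":0,"dy":0,"dz":0,"twist":0},{"dx":0,"dy":0,"dz":0,"twist":0},{"dx":0,"dy":0,"dz":0,"twist":0},{"dx":0,"dy":0,"dz":0,"twist":0},{"dx":0,"dy":0,"dz":0,"twist":0},{"dx":-2,"dy":0,"dz":0,"twist":0},{"dx":-5,"dy":0,"dz":0,"twist":0},{"dx":-9,"dy":0,"dz":0,"twist":0},{"dx":-11,"dy":0,"dz":0,"twist":0},{"dx":-11,"dy":0,"dz":0,"twist":0}]' --grip -1

```text
clock: 5.97
position: [0.4643, 0.2417, 0.1413]
tool_rot: [-2.812, 1.565, 0.545]
force: [1.1, -0.0, 1.2]
grip_width: 0.0853
```

```bash
python3 go.py .487 .064 .138
```

```text
t 5.9667 pos [0.4643 0.2417 0.1413] d cm [ 0.29 17.84  1.58] rot [ 0.006 -0.006  0.002] F [ 1.06 -0.04  1.24] w 0.0853 q7 -1.5
```

arm_command --commands '[{"dx":0,"dy":4,"dz":0.4,"twist":0},{"dx":0,"dy":8,"dz":0.8,"twist":0},{"dx":0,"dy":12,"dz":1.2,"twist":0},{"dx":0,"dy":16,"dz":1.6,"twist":0},{"dx":0,"dy":17.8,"dz":1.6,"twist":0},{"dx":0,"dy":17.8,"dz":1.6,"twist":0},{"dx":0,"dy":17.8,"dz":1.6,"twist":0}]'

```text
clock: 6.55
position: [0.4867, 0.0634, 0.1407]
tool_rot: [-2.794, 1.565, 0.561]
force: [0.6, 0.6, 0.6]
grip_width: 0.0852
```

```bash
python3 go.py .487 .064 .026; python3 - <<'E'
from h import *
ci=imaging.camera_info("wrist"); im=imaging.grab_frame("wrist")[:,:,::-1]; cv2.imwrite("pics/wrist3.png",im)
g=im.min(2); m=np.zeros(g.shape,bool); m[110:250,180:330]=g[110:250,180:330]>120
for c,s in blobs(m,800,9000): print(c,s,ray(ci,*c,.066))
E
```

```text
t 6.55 pos [0.4867 0.0634 0.1407] d cm [11.47 -0.03  0.02] rot [ 0.004 -0.005  0.002] F [0.62 0.63 0.64] w 0.0852 q7 -1.17
[253.98403869 189.56952842] [ 217  154   74   72 4135] [0.4888386  0.06696422 0.066     ]
```

View pics/wrist3.png

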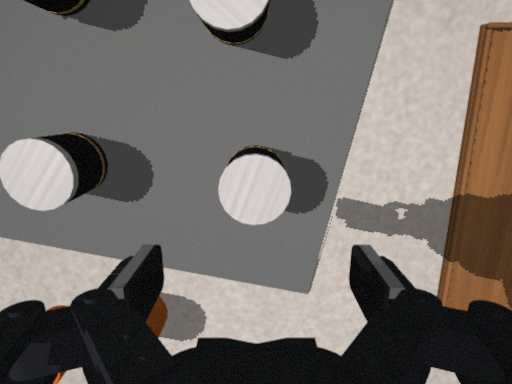

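The wrist view shows T2's lid at (254,190), centred between the jaws.

arm_command --commands '[{"dx":4,"dy":-0.1,"dz":-0.1,"twist":0},{"dx":8,"dy":-0.1,"dz":-0.1,"twist":0},{"dx":10,"dy":-0.1,"dz":-0.1,"twist":0},{"dx":11.3,"dy":-0.1,"dz":-0.1,"twist":0},{"dx":11.3,"dy":-0.1,"dz":-0.1,"twist":0}]'

```text
clock: 7.02
position: [0.4862, 0.0669, 0.0251]
tool_rot: [-2.071, 1.568, 1.287]
force: [-0.3, -0.9, 0.2]
grip_width: 0.0852
```

arm_command --commands '[{"dx":0,"dy":0,"dz":0,"twist":0},{"dx":0,"dy":0,"dz":0,"twist":0},{"dx":0,"dy":0,"dz":0,"twist":0},{"dx":0,"dy":0,"dz":0,"twist":0},{"dx":0,"dy":0,"dz":0,"twist":0},{"dx":0,"dy":0,"dz":0,"twist":0},{"dx":0,"dy":0,"dz":0,"twist":0}]' --grip 1 --squeeze 40

```text
clock: 7.6
position: [0.4866, 0.0675, 0.0263]
tool_rot: [-2.345, 1.567, 1.014]
force: [-2.9, -0.5, 6.3]
grip_width: 0.0575
```

arm_command --commands '[{"dx":-1,"dy":0,"dz":0,"twist":0},{"dx":-2.5,"dy":0,"dz":0,"twist":0},{"dx":-4,"dy":0,"dz":0,"twist":0},{"dx":-5,"dy":0,"dz":0,"twist":0},{"dx":-5,"dy":0,"dz":0,"twist":0},{"dx":-5,"dy":0,"dz":0,"twist":0},{"dx":-5,"dy":0,"dz":0,"twist":0}]'

```text
clock: 8.18
position: [0.4862, 0.0677, 0.076]
tool_rot: [-2.262, 1.567, 1.098]
force: [-0.8, 1.1, -5.1]
grip_width: 0.0571
```

```bash
cat > feel.py <<'E'
from h import *
f=[]
cv2.imwrite("pics/side_f.png",imaging.grab_frame("side")[:,:,::-1])
for i in range(6): imaging.grab_frame("top"); f.append(sensors.observe()['force'])
print(np.mean(f,0).round(2),np.std(f,0).round(2))
im=cv2.imread("pics/side_f.png"); cv2.imwrite("pics/cf.png",cv2.resize(im[50:220,110:330],None,fx=3,fy=3))
E
python3 feel.py;python3 go.py .535 -.207 .12
```

```text
[-0.35 -0.02 -4.65] [0.52 0.46 0.48]
t 8.5333 pos [0.4864 0.0672 0.076 ] d cm [-4.47 27.81  1.15] rot [ 0.008 -0.002  0.002] F [-0.01 -0.47 -4.44] w 0.0574 q7 -1.09
```

View pics/cf.png

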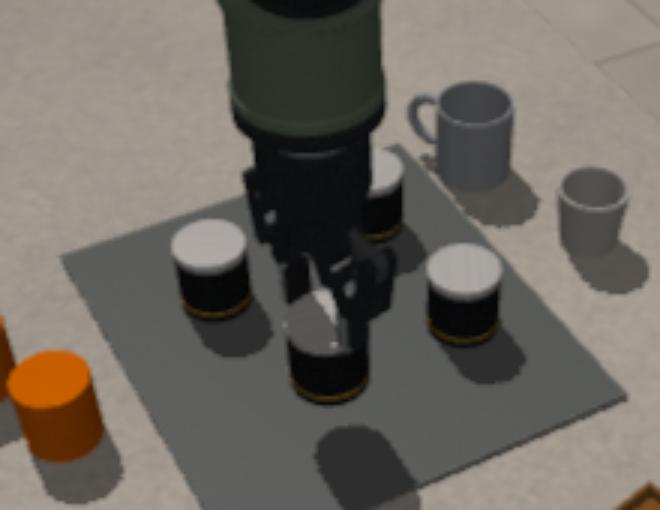

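T2 weighs 4.65 N, so it's full. It goes in the tray slot nearest the base.

arm_command --commands '[{"dx":0,"dy":1.5,"dz":0.5,"twist":0},{"dx":0,"dy":4.5,"dz":1.6,"twist":0},{"dx":0,"dy":7.5,"dz":2.6,"twist":0},{"dx":0,"dy":10.5,"dz":3.7,"twist":0},{"dx":0,"dy":13.5,"dz":4.8,"twist":0},{"dx":0,"dy":16.5,"dz":5.8,"twist":0},{"dx":0,"dy":19.5,"dz":6.9,"twist":0},{"dx":0,"dy":22.5,"dz":7.9,"twist":0},{"dx":0,"dy":25,"dz":8.8,"twist":0},{"dx":0,"dy":26.8,"dz":9.5,"twist":0},{"dx":0,"dy":27.8,"dz":9.8,"twist":0},{"dx":0,"dy":27.8,"dz":9.8,"twist":0}]'

```text
clock: 9.53
position: [0.45, -0.2277, 0.0751]
tool_rot: [-2.467, 1.568, 0.889]
force: [-1.2, 0.9, -4.3]
grip_width: 0.0578
```

```bash
python3 go.py .449 -.226 .0275; python3 - <<'E'
from h import *
for n in ("top","side"): cv2.imwrite(f"pics/{n}4.png", imaging.grab_frame(n)[:,:,::-1])
E
```

```text
t 9.5333 pos [ 0.45   -0.2277  0.0751] d cm [ 4.76 -0.18  0.07] rot [ 0.005 -0.002  0.002] F [-1.2   0.92 -4.33] w 0.0578 q7 -0.53
```

View pics/side4.png

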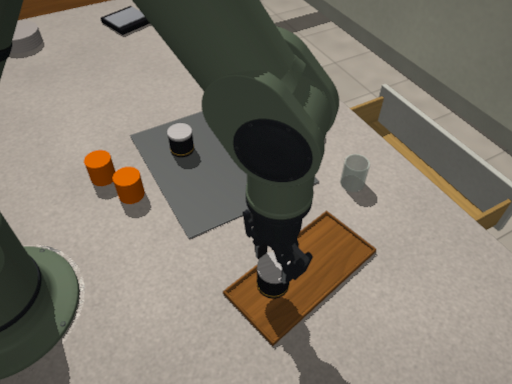

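arm_command --commands '[{"dx":1.5,"dy":-0.1,"dz":0,"twist":0},{"dx":3,"dy":-0.1,"dz":0,"twist":0},{"dx":3.9,"dy":-0.1,"dz":0,"twist":0},{"dx":4.3,"dy":-0.1,"dz":0,"twist":0},{"dx":4.6,"dy":-0.1,"dz":0,"twist":0},{"dx":4.7,"dy":-0.1,"dz":0,"twist":0},{"dx":4.7,"dy":-0.1,"dz":0,"twist":0}]'

```text
clock: 10.22
position: [0.4506, -0.2237, 0.0281]
tool_rot: [-2.175, 1.567, 1.183]
force: [-1.4, -0.6, -5.1]
grip_width: 0.0572
```

```bash
python3 go.py .449 -.226 .0275; sleep 0
```

```text
t 10.2167 pos [ 0.4506 -0.2237  0.0281] d cm [0.06 0.2  0.2 ] rot [ 0.008 -0.002  0.003] F [-1.36 -0.64 -5.14] w 0.0572 q7 -0.48
```

arm_command --commands '[{"dx":0.1,"dy":0.1,"dz":0,"twist":0},{"dx":0.2,"dy":0.1,"dz":0,"twist":0},{"dx":0.2,"dy":0.1,"dz":0,"twist":0}]'

```text
clock: 10.47
position: [0.4513, -0.2248, 0.0272]
tool_rot: [-2.457, 1.566, 0.902]
force: [-5.5, 3.2, 17.5]
grip_width: 0.0577
```

Contact. I'll open the gripper and rise.

arm_command --commands '[{"dx":0,"dy":0,"dz":0,"twist":0},{"dx":0,"dy":0,"dz":0,"twist":0},{"dx":0,"dy":0,"dz":0,"twist":0},{"dx":0,"dy":0,"dz":0,"twist":0},{"dx":0,"dy":0,"dz":0,"twist":0},{"dx":-2,"dy":0,"dz":0,"twist":0},{"dx":-5,"dy":0,"dz":0,"twist":0},{"dx":-9,"dy":0,"dz":0,"twist":0},{"dx":-11.3,"dy":0,"dz":0,"twist":0},{"dx":-11.3,"dy":0,"dz":0,"twist":0}]' --grip -1

```text
clock: 11.3
position: [0.4527, -0.2262, 0.1443]
tool_rot: [-3.107, 1.562, 0.251]
force: [1.0, 0.2, -0.1]
grip_width: 0.0854
```

```bash
python3 go.py .629 .114 .14; python3 - <<'E'
from h import *
for n in ("wrist",): cv2.imwrite(f"pics/{n}5.png", imaging.grab_frame(n)[:,:,::-1])
E
```

```text
t 11.3 pos [ 0.4527 -0.2262  0.1443] d cm [  0.65 -29.44 -24.52] rot [ 0.007 -0.009  0.   ] F [ 0.98  0.21 -0.14] w 0.0854 q7 -0.6
```

View pics/wrist5.png

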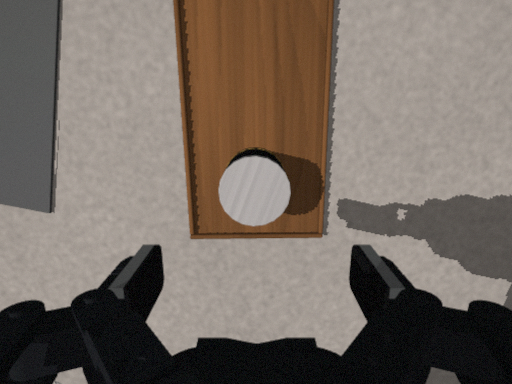

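T2 stands upright in the tray, with its lid at (255,188) and clear of the walls. T3 is next.

arm_command --commands '[{"dx":0,"dy":-2.9,"dz":-2.4,"twist":0},{"dx":0,"dy":-5.9,"dz":-4.9,"twist":0},{"dx":0,"dy":-8.8,"dz":-7.4,"twist":0},{"dx":0,"dy":-11.8,"dz":-9.8,"twist":0},{"dx":0,"dy":-14.7,"dz":-12.3,"twist":0},{"dx":0,"dy":-17.7,"dz":-14.7,"twist":0},{"dx":0,"dy":-20.6,"dz":-17.2,"twist":0},{"dx":0,"dy":-23.6,"dz":-19.6,"twist":0},{"dx":0,"dy":-26.5,"dz":-22.1,"twist":0},{"dx":0,"dy":-29.3,"dz":-24.5,"twist":0},{"dx":0,"dy":-29.3,"dz":-24.5,"twist":0},{"dx":0,"dy":-29.3,"dz":-24.5,"twist":0}]'

```text
clock: 12.35
position: [0.628, 0.1155, 0.1425]
tool_rot: [-2.886, 1.565, 0.476]
force: [-0.8, -1.8, 0.5]
grip_width: 0.0854
```

```bash
python3 go.py .629 .114 .0265; python3 - <<'E'
from h import *
ci=imaging.camera_info("wrist"); im=imaging.grab_frame("wrist")[:,:,::-1]; cv2.imwrite("pics/wrist6.png",im)
g=im.min(2); m=np.zeros(g.shape,bool); m[110:250,180:330]=g[110:250,180:330]>120
for c,s in blobs(m,800,9000): print(c,s,ray(ci,*c,.066))
E
```

```text
t 12.35 pos [0.628  0.1155 0.1425] d cm [11.6   0.19 -0.  ] rot [ 0.011 -0.005  0.001] F [-0.81 -1.79  0.52] w 0.0854 q7 -1.23
[212.24538745 128.50322878] [ 180  110   83   50 2168] [0.67073648 0.16148167 0.066     ]
[257.39830508 188.06513317] [ 220  153   75   71 4130] [0.63148148 0.11649673 0.066     ]
```

View pics/wrist6.png

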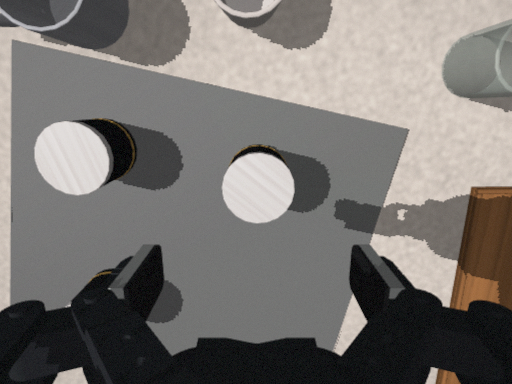

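T3's lid is at (257,188), centred between the jaws, and the cup is well clear.

arm_command --commands '[{"dx":4,"dy":0,"dz":-0.2,"twist":0},{"dx":8,"dy":0,"dz":-0.2,"twist":0},{"dx":10,"dy":0,"dz":-0.2,"twist":0},{"dx":11.4,"dy":0,"dz":-0.2,"twist":0},{"dx":11.4,"dy":0,"dz":-0.2,"twist":0}]'

```text
clock: 12.82
position: [0.6286, 0.1128, 0.0264]
tool_rot: [-2.793, 1.569, 0.565]
force: [-0.2, -0.6, 0.2]
grip_width: 0.0854
```

arm_command --commands '[{"dx":0,"dy":0,"dz":0,"twist":0},{"dx":0,"dy":0,"dz":0,"twist":0},{"dx":0,"dy":0,"dz":0,"twist":0},{"dx":0,"dy":0,"dz":0,"twist":0},{"dx":0,"dy":0,"dz":0,"twist":0},{"dx":0,"dy":0,"dz":0,"twist":0},{"dx":0,"dy":0,"dz":0,"twist":0}]' --grip 1

```text
clock: 13.4
position: [0.6294, 0.1124, 0.0285]
tool_rot: [-3.039, 1.567, 0.319]
force: [-3.4, -2.4, 10.0]
grip_width: 0.0568
```

arm_command --commands '[{"dx":-1,"dy":0,"dz":0,"twist":0},{"dx":-2.5,"dy":0,"dz":0,"twist":0},{"dx":-4,"dy":0,"dz":0,"twist":0},{"dx":-5,"dy":0,"dz":0,"twist":0},{"dx":-5,"dy":0,"dz":0,"twist":0},{"dx":-5,"dy":0,"dz":0,"twist":0},{"dx":-5,"dy":0,"dz":0,"twist":0}]'

```text
clock: 13.98
position: [0.629, 0.1125, 0.0783]
tool_rot: [-2.973, 1.567, 0.384]
force: [0.2, 0.9, -0.0]
grip_width: 0.0001
```

```bash
python3 feel.py;python3 go.py .535 -.207 .12
```

```text
[-0.02 -0.17 -0.07] [0.62 0.28 0.57]
t 14.3333 pos [0.6291 0.1122 0.0782] d cm [-4.24 29.16 16.02] rot [ 0.007 -0.003  0.   ] F [ 0.55 -0.5  -0.73] w 0.0 q7 -1.19
```

View pics/cf.png

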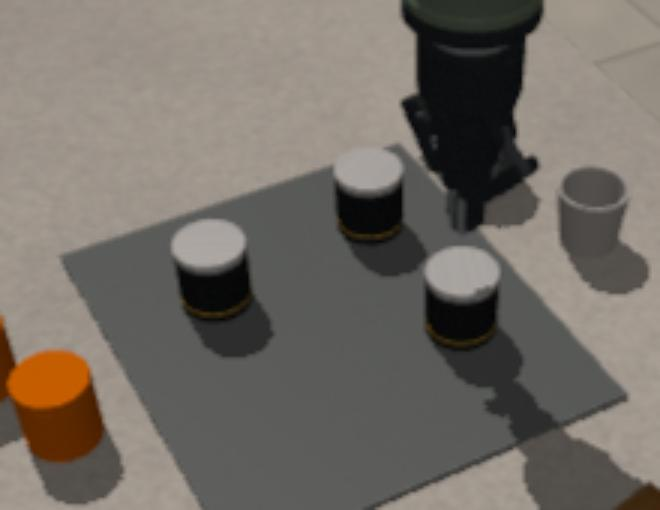

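The T3 grasp slipped off and the jaws closed above it (width 0). The tin still stands where it was. I'll rise, reopen, and check its position. Then I'll grasp lower with more squeeze.

arm_command --commands '[{"dx":-3,"dy":0,"dz":0,"twist":0},{"dx":-6.2,"dy":0,"dz":0,"twist":0},{"dx":-6.2,"dy":0,"dz":0,"twist":0}]'

```text
clock: 14.58
position: [0.6313, 0.1119, 0.1452]
tool_rot: [-3.139, 1.562, 0.218]
force: [0.6, -0.2, 0.5]
grip_width: 0.0001
```

arm_command --commands '[{"dx":0,"dy":0,"dz":0,"twist":0},{"dx":0,"dy":0,"dz":0,"twist":0},{"dx":0,"dy":0,"dz":0,"twist":0},{"dx":0,"dy":0,"dz":0,"twist":0},{"dx":0,"dy":0,"dz":0,"twist":0}]' --grip -1 --squeeze 90

```text
clock: 15.0
position: [0.631, 0.1118, 0.1445]
tool_rot: [3.13, 1.563, 0.203]
force: [-0.6, 0.4, -1.1]
grip_width: 0.0604
```

```bash
python3 go.py .629 .114 .0195; python3 - <<'E'
from h import *
ci=imaging.camera_info("wrist"); im=imaging.grab_frame("wrist")[:,:,::-1]; cv2.imwrite("pics/wrist7.png",im)
g=im.min(2); m=np.zeros(g.shape,bool); m[140:250,200:330]=g[140:250,200:330]>120
for c,s in blobs(m,800,9000): print(c,s,ray(ci,*c,.066))
E
```

```text
t 15.0 pos [0.631  0.1118 0.1445] d cm [12.49 -0.26  0.25] rot [ 0.006 -0.008 -0.   ] F [-0.64  0.39 -1.08] w 0.0604 q7 -1.23
[247.69754685 180.92533902] [ 200  140  121   92 6563] [0.63843154 0.12170266 0.066     ]
```

View pics/wrist7.png

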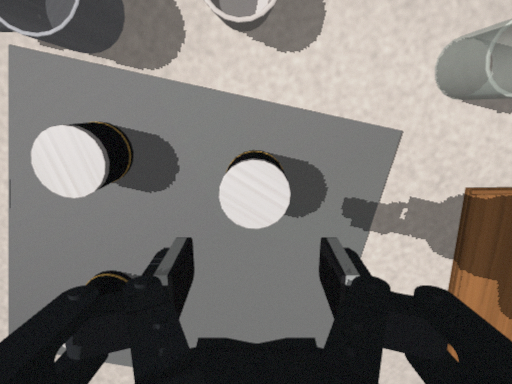

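T3 is upright with its lid at about (255,193). I'll wait for the jaws to open fully, then descend lower.

arm_command --commands '[{"dx":0,"dy":0,"dz":0.2,"twist":0},{"dx":0,"dy":0,"dz":0.2,"twist":0},{"dx":0,"dy":0,"dz":0.2,"twist":0},{"dx":4,"dy":0,"dz":0.2,"twist":0},{"dx":8,"dy":0,"dz":0.2,"twist":0},{"dx":10.5,"dy":0,"dz":0.2,"twist":0},{"dx":12,"dy":0,"dz":0.2,"twist":0},{"dx":12.4,"dy":0,"dz":0.2,"twist":0},{"dx":12.4,"dy":0,"dz":0.2,"twist":0}]'

```text
clock: 15.8
position: [0.6301, 0.1113, 0.0204]
tool_rot: [3.087, 1.563, 0.161]
force: [1.1, 0.3, 0.1]
grip_width: 0.0855
```

arm_command --commands '[{"dx":0,"dy":0,"dz":0,"twist":0},{"dx":0,"dy":0,"dz":0,"twist":0},{"dx":0,"dy":0,"dz":0,"twist":0},{"dx":0,"dy":0,"dz":0,"twist":0},{"dx":0,"dy":0,"dz":0,"twist":0},{"dx":0,"dy":0,"dz":0,"twist":0},{"dx":0,"dy":0,"dz":0,"twist":0}]' --grip 1 --squeeze 90

```text
clock: 16.38
position: [0.6313, 0.1114, 0.023]
tool_rot: [-3.129, 1.56, 0.228]
force: [-5.4, -0.9, 20.1]
grip_width: 0.0563
```

```bash
python3 feel.py;python3 go.py .535 -.207 .12
```

```text
[-6.31 -0.55 20.73] [0.46 0.46 0.3 ]
t 16.7333 pos [0.6313 0.1115 0.023 ] d cm [-9.87 29.06 16.11] rot [ 0.006 -0.01   0.   ] F [-5.98 -0.32 20.55] w 0.0563 q7 -1.15
```

View pics/cf.png

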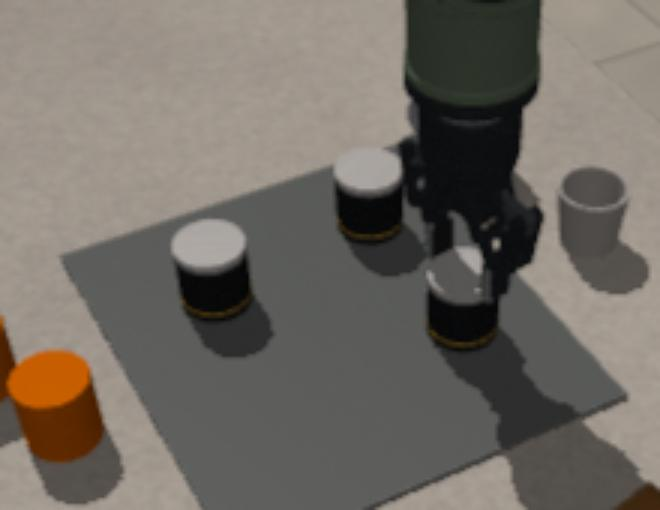

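arm_command --commands '[{"dx":-0.3,"dy":0,"dz":0,"twist":0},{"dx":-0.6,"dy":0,"dz":0,"twist":0},{"dx":-0.9,"dy":0,"dz":0,"twist":0},{"dx":-1.2,"dy":0,"dz":0,"twist":0},{"dx":-1.2,"dy":0,"dz":0,"twist":0},{"dx":-1.2,"dy":0,"dz":0,"twist":0}]'

```text
clock: 17.23
position: [0.6312, 0.1115, 0.0352]
tool_rot: [-3.124, 1.56, 0.233]
force: [-0.3, -0.8, -0.5]
grip_width: 0.0564
```

```bash
python3 feel.py;python3 go.py .535 -.207 .12
```

```text
[-0.12 -0.12 -0.47] [0.54 0.3  0.43]
t 17.5833 pos [0.6311 0.1114 0.0349] d cm [-8.68 29.05 16.1 ] rot [ 0.006 -0.01   0.   ] F [-0.22  0.15 -0.13] w 0.0561 q7 -1.16
```

View pics/cf.png

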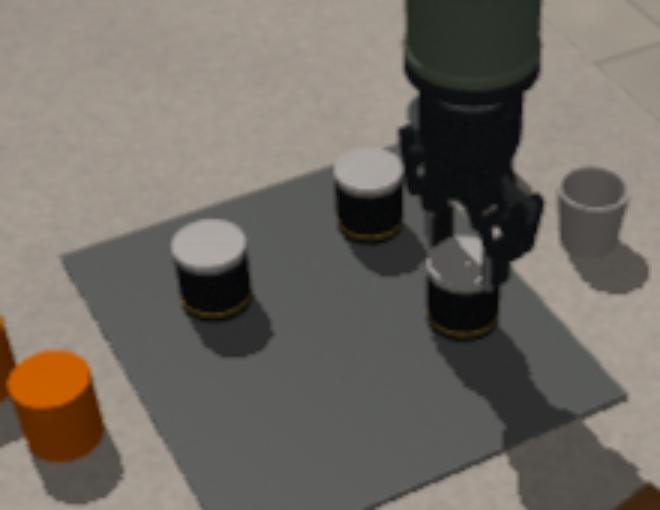

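arm_command --commands '[{"dx":-0.3,"dy":0,"dz":0,"twist":0},{"dx":-0.6,"dy":0,"dz":0,"twist":0},{"dx":-0.9,"dy":0,"dz":0,"twist":0},{"dx":-1.2,"dy":0,"dz":0,"twist":0},{"dx":-1.5,"dy":0,"dz":0,"twist":0},{"dx":-1.5,"dy":0,"dz":0,"twist":0},{"dx":-1.5,"dy":0,"dz":0,"twist":0}]'

```text
clock: 18.17
position: [0.631, 0.1114, 0.0501]
tool_rot: [-3.126, 1.56, 0.231]
force: [0.3, 0.7, -1.3]
grip_width: 0.0563
```

```bash
python3 feel.py;python3 go.py .535 -.207 .12
```

```text
[ 0.01  0.36 -0.63] [0.65 0.54 0.4 ]
t 18.5167 pos [0.6309 0.1113 0.0498] d cm [-7.18 29.05 16.09] rot [ 0.006 -0.01   0.   ] F [ 0.77  0.8  -1.23] w 0.0561 q7 -1.17
```

View pics/cf.png

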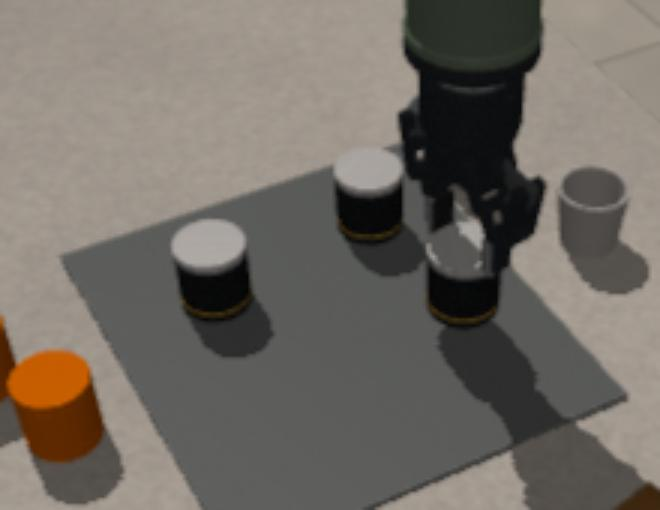

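T3 is clearly lifted, and the force is only about -0.6 N, so it's empty. I'll lower it onto its spot.

arm_command --commands '[{"dx":0.8,"dy":0,"dz":0,"twist":0},{"dx":1.5,"dy":0,"dz":0,"twist":0},{"dx":2,"dy":0,"dz":0,"twist":0},{"dx":2.3,"dy":0,"dz":0,"twist":0},{"dx":2.5,"dy":0,"dz":0,"twist":0},{"dx":2.7,"dy":0,"dz":0,"twist":0},{"dx":2.7,"dy":0,"dz":0,"twist":0}]'

```text
clock: 19.1
position: [0.6311, 0.1113, 0.0233]
tool_rot: [-3.101, 1.561, 0.256]
force: [-4.3, 0.1, 8.6]
grip_width: 0.0562
```

arm_command --commands '[{"dx":0,"dy":0,"dz":0,"twist":0},{"dx":0,"dy":0,"dz":0,"twist":0},{"dx":0,"dy":0,"dz":0,"twist":0},{"dx":0,"dy":0,"dz":0,"twist":0},{"dx":0,"dy":0,"dz":0,"twist":0},{"dx":-2,"dy":0,"dz":0,"twist":0},{"dx":-5,"dy":0,"dz":0,"twist":0},{"dx":-9,"dy":0,"dz":0,"twist":0},{"dx":-11.7,"dy":0,"dz":0,"twist":0},{"dx":-11.7,"dy":0,"dz":0,"twist":0}]' --grip -1

```text
clock: 19.93
position: [0.6325, 0.1109, 0.1458]
tool_rot: [-3.108, 1.554, 0.248]
force: [1.3, -0.7, 0.1]
grip_width: 0.0854
```

```bash
python3 go.py .622 .267 .14
```

```text
t 19.9333 pos [0.6325 0.1109 0.1458] d cm [  0.63 -15.48  -2.28] rot [ 0.005 -0.017  0.001] F [ 1.28 -0.67  0.13] w 0.0854 q7 -1.23
```

arm_command --commands '[{"dx":0,"dy":-4,"dz":-0.6,"twist":0},{"dx":0,"dy":-8,"dz":-1.2,"twist":0},{"dx":0,"dy":-12,"dz":-1.8,"twist":0},{"dx":0,"dy":-15,"dz":-2.3,"twist":0},{"dx":0,"dy":-15.4,"dz":-2.3,"twist":0},{"dx":0,"dy":-15.4,"dz":-2.3,"twist":0},{"dx":0,"dy":-15.4,"dz":-2.3,"twist":0}]'

```text
clock: 20.52
position: [0.6222, 0.2653, 0.1461]
tool_rot: [3.128, 1.554, 0.201]
force: [0.0, -1.0, -0.2]
grip_width: 0.0854
```

```bash
python3 go.py .622 .267 .0195; python3 - <<'E'
from h import *
ci=imaging.camera_info("wrist"); im=imaging.grab_frame("wrist")[:,:,::-1]; cv2.imwrite("pics/wrist8.png",im)
g=im.min(2); m=np.zeros(g.shape,bool); m[110:250,180:330]=g[110:250,180:330]>145
for c,s in blobs(m,800,9000): print(c,s,ray(ci,*c,.066))
E
```

```text
t 20.5167 pos [0.6222 0.2653 0.1461] d cm [12.66 -0.17  0.2 ] rot [ 0.005 -0.017 -0.   ] F [ 0.02 -1.03 -0.21] w 0.0854 q7 -1.46
[254.53372812 190.45957775] [ 219  156   72   70 3884] [0.62318285 0.26810329 0.066     ]
```

View pics/wrist8.png

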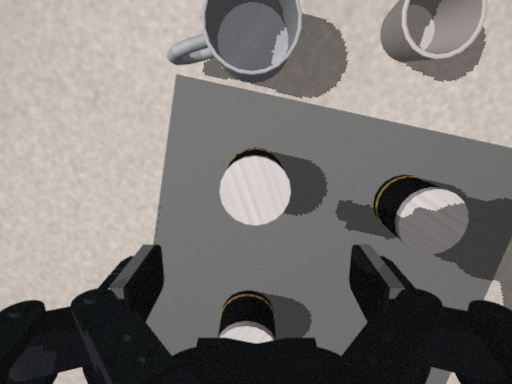

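T4's lid is at (255,190), between the jaws, with the jug and cup clear.

arm_command --commands '[{"dx":4,"dy":-0.1,"dz":0.1,"twist":0},{"dx":8,"dy":-0.1,"dz":0.1,"twist":0},{"dx":11,"dy":-0.1,"dz":0.1,"twist":0},{"dx":12.3,"dy":-0.1,"dz":0.1,"twist":0},{"dx":12.6,"dy":-0.1,"dz":0.1,"twist":0},{"dx":12.6,"dy":-0.1,"dz":0.1,"twist":0}]'

```text
clock: 21.07
position: [0.624, 0.2646, 0.0208]
tool_rot: [3.097, 1.554, 0.168]
force: [-0.3, 0.0, 0.5]
grip_width: 0.0857
```

arm_command --commands '[{"dx":0,"dy":0,"dz":0,"twist":0},{"dx":0,"dy":0,"dz":0,"twist":0},{"dx":0,"dy":0,"dz":0,"twist":0},{"dx":0,"dy":0,"dz":0,"twist":0},{"dx":0,"dy":0,"dz":0,"twist":0},{"dx":0,"dy":0,"dz":0,"twist":0},{"dx":0,"dy":0,"dz":0,"twist":0}]' --grip 1 --squeeze 90

```text
clock: 21.65
position: [0.6253, 0.2647, 0.0238]
tool_rot: [-3.137, 1.551, 0.216]
force: [-7.1, -3.0, 20.7]
grip_width: 0.0562
```

arm_command --commands '[{"dx":-0.3,"dy":0,"dz":0,"twist":0},{"dx":-0.6,"dy":0,"dz":0,"twist":0},{"dx":-0.9,"dy":0,"dz":0,"twist":0},{"dx":-1.2,"dy":0,"dz":0,"twist":0},{"dx":-1.5,"dy":0,"dz":0,"twist":0},{"dx":-1.5,"dy":0,"dz":0,"twist":0},{"dx":-1.5,"dy":0,"dz":0,"twist":0}]'

```text
clock: 22.23
position: [0.625, 0.2647, 0.0388]
tool_rot: [-3.14, 1.551, 0.213]
force: [-1.0, 0.9, -0.3]
grip_width: 0.0561
```

```bash
python3 feel.py;python3 go.py .535 -.207 .12
```

```text
[-0.16 -0.02 -0.76] [0.5  0.39 0.48]
t 22.5833 pos [0.625  0.2646 0.0386] d cm [-8.51 44.22 18.52] rot [ 0.002 -0.02   0.   ] F [0.15 0.37 0.02] w 0.0562 q7 -1.4
```

View pics/cf.png

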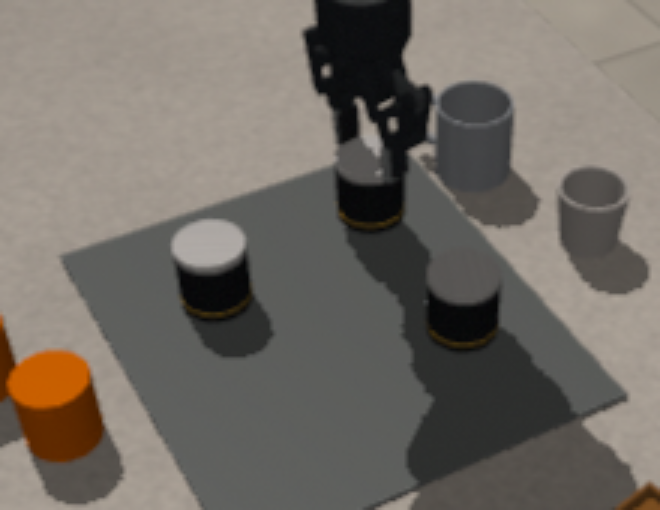

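T4 is lifted and reads about -0.8 N, so it's empty. I'll lower it and release.

arm_command --commands '[{"dx":0.5,"dy":0,"dz":0,"twist":0},{"dx":0.9,"dy":0,"dz":0,"twist":0},{"dx":1.2,"dy":0,"dz":0,"twist":0},{"dx":1.4,"dy":0,"dz":0,"twist":0},{"dx":1.55,"dy":0,"dz":0,"twist":0},{"dx":1.55,"dy":0,"dz":0,"twist":0},{"dx":1.55,"dy":0,"dz":0,"twist":0}]'

```text
clock: 23.17
position: [0.6253, 0.2646, 0.024]
tool_rot: [-3.122, 1.551, 0.231]
force: [-7.3, -2.0, 17.5]
grip_width: 0.0561
```

arm_command --commands '[{"dx":0,"dy":0,"dz":0,"twist":0},{"dx":0,"dy":0,"dz":0,"twist":0},{"dx":0,"dy":0,"dz":0,"twist":0},{"dx":0,"dy":0,"dz":0,"twist":0},{"dx":0,"dy":0,"dz":0,"twist":0},{"dx":-2,"dy":0,"dz":0,"twist":0},{"dx":-5,"dy":0,"dz":0,"twist":0},{"dx":-9,"dy":0,"dz":0,"twist":0},{"dx":-13,"dy":0,"dz":0,"twist":0},{"dx":-17,"dy":0,"dz":0,"twist":0},{"dx":-17,"dy":0,"dz":0,"twist":0},{"dx":-17,"dy":0,"dz":0,"twist":0}]' --grip -1

```text
clock: 24.17
position: [0.6229, 0.2642, 0.1963]
tool_rot: [-3.067, 1.547, 0.286]
force: [-0.2, 0.1, -0.8]
grip_width: 0.0854
```

```bash
python3 go.py .25 .52 .2
```

```text
t 24.1667 pos [0.6229 0.2642 0.1963] d cm [ -1.04 -32.84  31.07] rot [ 0.002 -0.024  0.002] F [-0.16  0.07 -0.78] w 0.0854 q7 -1.49
```

Next I'll move the arm away from the mat, for an unobstructed final check.

arm_command --commands '[{"dx":0,"dy":-2.7,"dz":2.5,"twist":0},{"dx":0,"dy":-5.4,"dz":5,"twist":0},{"dx":0,"dy":-8.1,"dz":7.5,"twist":0},{"dx":0,"dy":-10.8,"dz":10,"twist":0},{"dx":0,"dy":-13.5,"dz":12.5,"twist":0},{"dx":0,"dy":-16.2,"dz":15,"twist":0},{"dx":0,"dy":-19,"dz":17.5,"twist":0},{"dx":0,"dy":-21.7,"dz":20,"twist":0},{"dx":0,"dy":-24.4,"dz":22.5,"twist":0},{"dx":0,"dy":-27,"dz":25,"twist":0},{"dx":0,"dy":-27,"dz":25,"twist":0}]'

```text
clock: 25.08
position: [0.3149, 0.4798, 0.1891]
tool_rot: [-3.069, 1.551, 0.292]
force: [-0.7, 0.8, -0.1]
grip_width: 0.0855
```

```bash
python3 go.py .25 .52 .2;python3 - <<'E'
from h import *
np.set_printoptions(precision=4,suppress=True)
F={}
for n in ("top","side"): F[n]=imaging.grab_frame(n)[:,:,::-1].copy(); cv2.imwrite(f"pics/{n}9.png",F[n])
for n in ("top","side"):
    g=F[n].min(2); ci=imaging.camera_info(n)
    for nm,p in dict(T1=(.461,.240,.066),T3=(.629,.113,.066),T4=(.6215,.265,.066),T2=(.451,-.225,.067)).items():
        u,v=proj(ci,p).astype(int); m=np.zeros(g.shape,bool); sl=(slice(v-22,v+22),slice(u-22,u+22)); m[sl]=g[sl]>(120 if n=="top" else 105)
        for c,s in blobs(m,150,1000): print(n,nm,c,s[2:],ray(ci,*c,p[2]))
d=ray(imaging.camera_info("top"),0,0,0)
E
```

```text
t 25.0833 pos [0.3149 0.4798 0.1891] d cm [-1.19 -5.34  5.44] rot [ 0.01  -0.02   0.002] F [-0.7   0.79 -0.15] w 0.0855 q7 -2.06
top T1 [145.1265 233.0691] [ 27  27 593] [0.4625 0.2407 0.066 ]
top T3 [208.3909 159.5982] [ 27  26 550] [0.6275 0.1102 0.066 ]
top T4 [139.0579 160.6401] [ 27  26 553] [0.6222 0.2636 0.066 ]
top T2 [361.914  242.6678] [ 27  28 605] [ 0.4517 -0.2245  0.067 ]
side T1 [172.8162 114.0356] [ 44  19 506] [0.4723 0.3049 0.066 ]
side T1 [178.9538 130.5569] [ 25  16 325] [0.4612 0.2382 0.066 ]
side T3 [279.1915 131.25  ] [ 20  23 188] [0.6753 0.1192 0.066 ]
side T3 [264.0409 140.3596] [ 25  18 342] [0.626  0.1081 0.066 ]
side T2 [272.728  279.4402] [ 33  30 761] [ 0.4506 -0.2268  0.067 ]
```

View pics/top9.png

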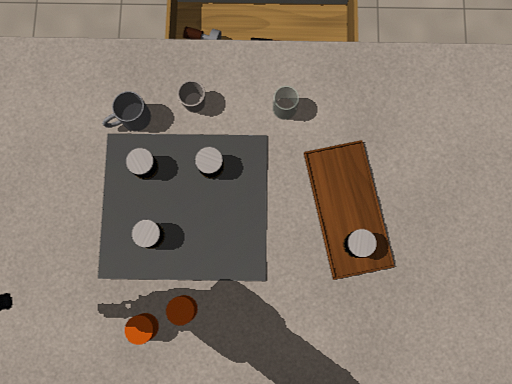

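View pics/side9.png

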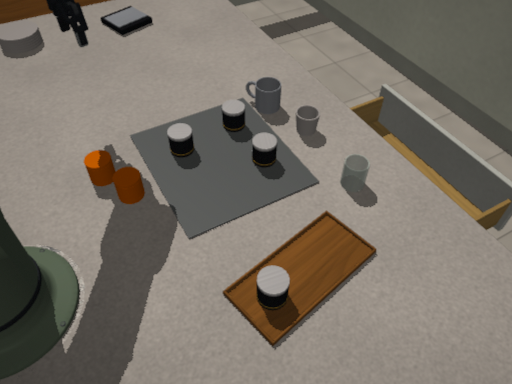

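The top view shows T1, T3 and T4 upright at (145,233), (208,160) and (139,161), each within about 5 mm of its start. T2 is at (362,243), about x = -85 mm, y = 0 in the tray. The cup, tube, jug and orange tins look unmoved.

```bash
python3 -c "
from workcell import order; print(order.job_done())"
```

```text
the job is handed in; nothing more can be done
None
```

I lifted and felt all four tins. Only one is full, and it now stands in the tray. The other three are empty and back on the mat.

| Tin | Where it started | Weight felt | Result |
|---|---|---|---|
| T2 | mat, near the tray | about 4.7 N | full, in the tray at about x = -85 mm, y = 0 mm in the tray's frame |
| T1 | mat, near the base on the left | about 0.9 N | empty, set back within about 2 mm of its start |
| T3 | mat, far side nearer the tray | about 0.6 N | empty, set back within about 5 mm |
| T4 | mat, far side on the left | about 0.8 N | empty, set back within about 2 mm |

**Last checks:** the final top and side pictures show all four tins upright. The cup, tube, jug and orange tins look unmoved, and the arm is clear of everything. T4's position was only confirmed in the top view, because my side-view mask didn't pick it up. The job was handed in at about 25 s.

**Mishap:** the first grasp of T3, at 40 N, slipped off during the lift. The tin was still upright in place, but I couldn't measure how fast it slid, so the drop limit there is unconfirmed. I regripped it lower at 90 N and it held.

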